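# Lift the hot rye roll with kitchen tongs and hold it over the saucer

## Robot

A 6-joint arm with a two-finger parallel gripper is mounted at the origin on a cart in front of the work surface, level with it; the furniture and walls round the work are solid. World frame = base frame: x ahead of the robot, y to its left, z up, the work surface at z = 0. Lengths are in m, angles in rad, forces in N, time in s.
With the tool pointing down it reaches from about 0.275 to 0.825 m from the base axis. Payload 4.9 kg.
Tool frame: the origin (TCP) lies midway between the tips of the shut fingers; the grasp point (between the pads) lies 19 mm behind it (grip_point_offset is the distance from the TCP to the grasp point, in m); z points along the fingers, y is the line along which they close (so a half turn about z gives the same grasp; the last joint's range is limited). The gripper opens to 85 mm and grips with 20 to 120 N. Pads are 22 mm wide; open, the fingers measure 114 mm over their backs; the gripper's body (76 mm by 85 mm) begins 54 mm behind the grasp point. The pads swing forward as they close: fully open they stand 13 mm farther back than shut.
Start: joints at [0.993, 0.326, -0.193, 1.052, 0, 1.437], TCP at [0.236, 0.497, 0.208] pointing down, gripper open.
Joint ranges: [-2.65, 2.65], [-0.97, 1.79], [-1.3, 1.35], [-1.93, 2.1], [-1.47, 1.37], [-3.14, 3.14]. Speed limits (rad/s): [2.57, 2.57, 3.14, 3.14, 3.14, 3.14].

## Interface

Orientations are given as a rotation vector (axis times angle).
In Python, from cell import * gives the robot as it stands. Calls block until the motion is done:
- movep(position, orientation): joint-space move of the TCP to a pose.
- move_l(position, velocity=0.15, rot=None, until_force=None): straight line of the TCP; rot=None keeps the orientation; velocity is the mean speed in m/s. With until_force (N) it stops when the force on the tool has changed by that much, and returns True; else False.
- set_joints(angles): joint-space move.
- let_go() and grab(newtons=None): open the fingers fully, or close them until they stop; newtons is the grip in N (None keeps the last).
- sleep(seconds).
- ik(position, orientation): joint angles nearest the present ones, or None.
- get_state(): the state.
- grab_frame(name): name is "side" or "top" or "wrist"; returns a dict with "img" (420x560x3 uint8, red, green, blue), "fx", "fy", "cx", "cy" (pixels), "cam_to_world" (4x4, takes a point from camera to world coordinates); the wrist camera has in their place "T_tool_cam" (4x4, takes a point from camera to tool coordinates, whose origin is the TCP and whose axes are the flange's). Camera axes: x right, y down, z forward; pixel columns grow to the right and rows downward; lengths in m; the calibration is good to about 2 mm. A picture is of the moment at which its call begins: read the wrist's pose just before it. There is no depth.
A pose or a line that the arm cannot do raises MotionError and nothing moves.
- sign_off(): hands the job in; it is judged then, once.
Trained networks look in the newest picture that a camera, given by its name, has taken for a name from the list of things; names that differ only in an ending like _2 or _b are one class to them, and where a whole thing is asked for, a point or a joint stands for the part that bears it (a point fixed in the world has none). Each returns a list of dicts, best first, with "score" (0 to 1); they miss things now and then, are a little off and sometimes report something else, mostly with a low value. They report only what shows in the picture. A call takes as long as a camera call.
- spot_in(camera, name): "centre" ([column, row] in pixels, amid what is visible of it).
- silhouettes(camera, name): "mask" (420x560 bool, what is visible of it) and "centre" ([column, row] in pixels, amid what is visible of it).
- tip_of(camera, name): "centre" ([column, row] in pixels: a listed point, or the origin of a listed thing).
The state is a dict: "clock": time; "q": joint angles; "joint_velocities": joint speeds; "tau": joint torques, N m; "position": TCP position; "eef_rot": TCP orientation; "contact_force": force on the tool from outside, world axes, zero at the start; "wrist_torque": the same for the moment, N m; "finger_gap": opening from 0.0 (shut) to 1.0 (fully open); "grasp_force": force on a finger pad.
Only numpy, scipy, OpenCV 4.12 (cv2) and the standard library are available. Lean on these libraries where they do the work, as an engineer would, in place of code of your own. Each camera call takes 0.05 s, during which the arm holds its last target. There are 200 camera calls.

## Task

The bread rolls have just come out of the oven and are too hot to touch: pick up the kitchen tongs, close their jaws on the dark brown rye roll, lift it off the wire rack and carry it over the green saucer. Finish while still squeezing the tongs, with the roll held still in the jaws above the middle of the saucer, 8 to 20 cm up: do not put anything down. Touch the rye roll with the tongs only, and leave the two golden rolls and the saucer where they are.

Things in the scene. Friction and masses are not known exactly. Their poses are not given: they have to be found in the camera images.
- tongs: Sprung kitchen tongs, 255 mm long, 100 g, lying on edge so that the arms open sideways: steel arms 20 mm tall, 4 mm thick, black grip inlays, teal jaws. Origin on the centre line under the place to grip, at the arms' underside (2 mm above the stove top at rest: jaws and hinge pin, 24 mm tall, reach lower). +x along the centre line of the open tongs towards the jaws, z up.
- tongs_grip (a point): Place to grip from above, fingers outside the arms, closing across the tongs: on the centre line of the open tongs at half the arms' height, 10 mm above the body's origin. Released, the arms measure 55 mm over their outsides here. The balance point is within 10 mm of here.
- tongs_jaws (a point): Midway between the open jaws, 87.5 mm ahead of tongs_grip: the roll's middle belongs here. Jaws reach 24 mm ahead of and behind it, shallow cups that centre a round thing; released, the gap is 98 mm in the middle and 81 at the near end, 112 over the backs. Squeezed by both fingers, the jaws meet in the plane midway between the fingers.
- tongs_hinge (a point): The hinge pin at the end of the tongs away from the jaws, 130 mm behind tongs_grip, at half the arms' height; a small hanging loop stands 22 mm behind it. The given points belong to the arm on the -y side; the other arm turns on this pin.
- tongs_arm (a joint): Angle by which the arms are squeezed together: 0 = released, open; 0.36 = stop; 0.18 to 0.22 on the roll, where the arms are nearly parallel at the grip and about 29 mm over the outsides. The spring needs 6 N at the grip to start, 9 N on the roll; jaw force is 0.6 of what the fingers add. Squeezed to 50 mm over the outsides the tongs can be carried, the jaws gaping 90 mm in the middle.
- rack: Wire cooling rack, fixed, 180 mm (x) by 310 mm (y), tops of the wires 24 mm above the stove top. Origin on the stove top under its centre. The rolls stand on it in a row along its y axis, about 100 mm apart.
- rye_roll: The roll to take: dark brown, domed rye roll with pale flecks, 55 mm across (widest 12 mm above its underside), 40 mm tall, 45 g. Origin at the centre of its underside.
- roll_a: Golden bread roll with a pale scored cross, same size; leave it. Origin at the centre of its underside.
- roll_b: Another golden bread roll with a pale scored cross, same size; leave it. Origin at the centre of its underside.
- saucer: Green saucer, 120 mm across, 15 mm tall, standing loose on the stove top. Origin at the centre of its underside.

How it is judged:
By the outcome, as a careful person would: the job done as asked, in the order asked, and still so for the second after the job is handed in, while the arm keeps its last pose, push and grip.
It also fails if it takes over 51 s, if anything falls off the work surface, if the arm or the gripper's body presses on something with over 40 N, if the wrist force passes 120 N, or if a joint passes its speed limit or range.

## Working session

There is one attempt and no reset: what is moved stays moved. The work goes in short steps, each a Python script; the robot and the scene stay as the last script left them, time stands still between calls to the robot, and variables do not carry over. Pictures are saved under pics/ and viewed, at most 10 in all, crops included, and the job is handed in when it is done.

```bash
mkdir -p pics
cat > h.py <<'E'
from cell import *
import numpy as np, cv2
def ray(f,px,T=None):
    T=np.array(f["cam_to_world"]) if T is None else T
    d=np.array([(px[0]-f["cx"])/f["fx"],(px[1]-f["cy"])/f["fy"],1])
    return T[:3,3],T[:3,:3]@d
def atz(f,px,z,T=None):
    o,d=ray(f,px,T); return o+d*(z-o[2])/d[2]
def save(n,img): cv2.imwrite(f"pics/{n}.png",cv2.cvtColor(img,cv2.COLOR_RGB2BGR))
E
python3 - <<'E'
from h import *
Z=dict(tongs_grip=.012,tongs_jaws=.012,tongs_hinge=.012,rye_roll=.024,roll_a=.024,saucer=0,rack=0,tongs=.002)
for c in("top","side"):
    f=grab_frame(c);save(c,f["img"])
    print(c,np.round(f["cam_to_world"],3).tolist(),f["fx"])
    for n,z in Z.items():
        for r in tip_of(c,n)[:3]: print(n,round(r["score"],2),np.round(r["centre"]),np.round(atz(f,r["centre"],z),4))
s=get_state();print({k:np.round(s[k],3) for k in("clock","position","eef_rot","finger_gap","contact_force")})
print(grip_point_offset if 'grip_point_offset' in globals() else s.keys())
E
```

```text
top [[-0.102, -0.973, 0.208, 0.234], [-0.995, 0.1, -0.021, -0.019], [-0.001, -0.209, -0.978, 1.128], [0.0, 0.0, 0.0, 1.0]] 417.1290214618476
tongs_grip 0.82 [311. 190.] [ 0.5073 -0.1477  0.012 ]
tongs_jaws 0.59 [313. 162.] [ 0.5861 -0.1631  0.012 ]
tongs_hinge 0.65 [304. 234.] [ 0.3853 -0.1136  0.012 ]
rye_roll 0.85 [159. 174.] [0.5921 0.263  0.024 ]
roll_a 0.81 [234. 174.] [0.5698 0.0575 0.024 ]
roll_a 0.6 [199. 178.] [0.5684 0.1556 0.024 ]
saucer 0.61 [374. 196.] [ 0.4728 -0.3202  0.    ]
rack 0.78 [203. 178.] [0.573  0.1475 0.    ]
tongs 0.81 [309. 191.] [ 0.506  -0.1433  0.002 ]
side [[0.927, -0.174, 0.333, 0.148], [-0.375, -0.384, 0.844, -0.898], [-0.019, -0.907, -0.421, 0.482], [0.0, 0.0, 0.0, 1.0]] 394.22049962955214
tongs_grip 0.96 [314. 238.] [ 0.5118 -0.1233  0.012 ]
tongs_jaws 0.73 [349. 238.] [ 0.5909 -0.1591  0.012 ]
tongs_hinge 0.86 [258. 248.] [ 0.372  -0.1117  0.012 ]
rye_roll 0.72 [290. 180.] [0.5968 0.2496 0.024 ]
roll_a 0.68 [306. 201.] [0.5772 0.0685 0.024 ]
roll_a 0.56 [292. 189.] [0.5728 0.1728 0.024 ]
saucer 0.64 [341. 289.] [ 0.4806 -0.3201 -0.    ]
rack 0.84 [296. 197.] [0.5819 0.1628 0.    ]
tongs 0.86 [316. 246.] [ 0.5071 -0.1438  0.002 ]
{'clock': np.float64(0.9), 'position': array([0.236, 0.497, 0.208]), 'eef_rot': array([0.691, 3.065, 0.   ]), 'finger_gap': np.float64(0.999), 'contact_force': array([ 0.072, -0.399, -0.954])}
0.0187
```

View pics/top.png

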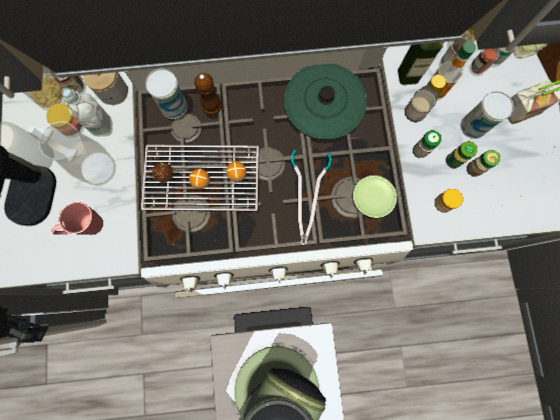

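View pics/side.png

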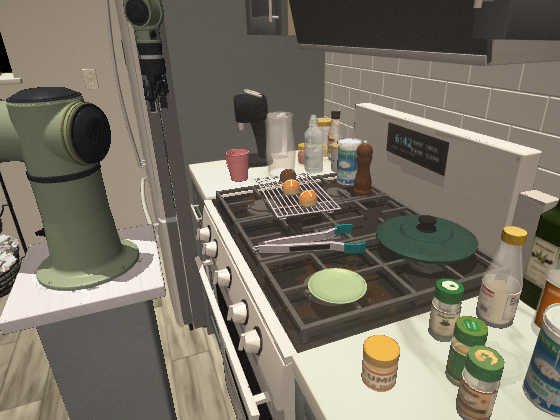

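```bash
cat >> h.py <<'E'
from scipy.spatial.transform import Rotation as R
def down(yaw): # yaw = direction the tongs point; tool x points backwards
    a=yaw+np.pi;x=np.array([np.cos(a),np.sin(a),0]);z=np.array([0,0,-1.])
    return R.from_matrix(np.c_[x,np.cross(z,x),z]).as_rotvec()
def wrist():
    s=get_state();f=grab_frame("wrist")
    T=np.eye(4);T[:3,:3]=R.from_rotvec(s["eef_rot"]).as_matrix();T[:3,3]=s["position"]
    return f,T@np.array(f["T_tool_cam"])
E
python3 - <<'E'
from h import *
Z=dict(tongs_grip=.012,tongs_jaws=.012,tongs_hinge=.012,rye_roll=.024,roll_a=.024,saucer=0,rack=0,tongs=.002)
def look(tag,names):
    f,T=wrist();save(tag,f["img"])
    for n in names:
        for r in tip_of("wrist",n)[:3]: print(tag,n,round(r["score"],2),np.round(r["centre"]),np.round(atz(f,r["centre"],Z[n],T),4))
movep([.5,.2,.25],down(0))
look("w1",["rye_roll","roll_a","rack"])
movep([.5,-.14,.25],down(-.23))
look("w2",["tongs_grip","tongs_jaws","tongs_hinge","tongs","saucer"])
movep([.49,-.14,.15],down(-.23))
look("w3",["tongs_grip","tongs_jaws","tongs_hinge","tongs"])
s=get_state();print(s["clock"],s["position"])
E
```

```text
w1 rye_roll 0.56 [321. 249.] [0.5964 0.254  0.024 ]
w1 roll_a 0.68 [250. 225.] [0.5606 0.1535 0.024 ]
w1 roll_a 0.55 [179. 228.] [0.566  0.0551 0.024 ]
w2 tongs_grip 0.82 [284. 185.] [ 0.5081 -0.1403  0.012 ]
w2 tongs_hinge 0.81 [282.  77.] [ 0.3737 -0.1124  0.012 ]
w2 tongs 0.96 [285. 184.] [ 0.5091 -0.139   0.002 ]
w2 tongs 0.41 [284. 186.] [ 0.5108 -0.1402  0.002 ]
w2 saucer 0.77 [159. 188.] [ 0.4744 -0.3151  0.    ]
w3 tongs_hinge 0.86 [285.  74.] [ 0.376  -0.1118  0.012 ]
4.95 [ 0.49165436 -0.1406541   0.15190733]
```

View pics/w1.png

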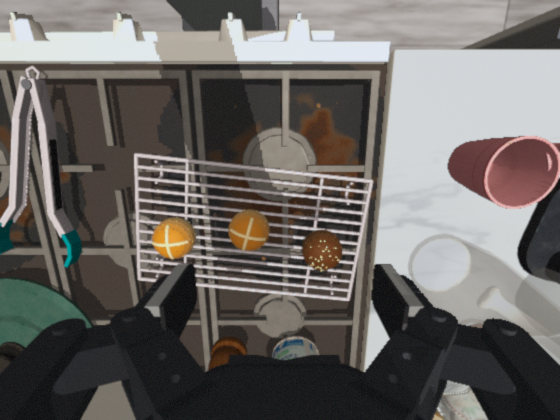

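View pics/w2.png

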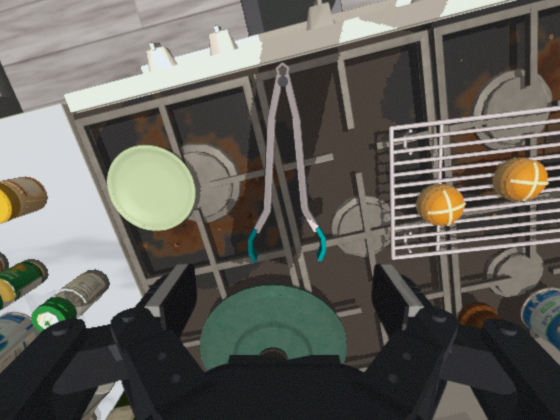

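Run:
```python
from h import *
# teal jaws / tongs axis from a fresh wrist view, pulled back
movep([.47,-.14,.25],down(-.22))
f,T=wrist();save("w4",f["img"])
hsv=cv2.cvtColor(f["img"],cv2.COLOR_RGB2HSV)
m=cv2.inRange(hsv,(84,120,50),(100,255,255))
n,l,st,c=cv2.connectedComponentsWithStats(m)
J=[]
for i in range(1,n):
    if st[i,4]>60:
        p=atz(f,c[i],.020,T);J.append(p);print("teal",st[i],np.round(p,4))
for nme,z in dict(tongs_hinge=.012,tongs_grip=.012,tongs_jaws=.012,saucer=0).items():
    for r in tip_of("wrist",nme)[:2]: print(nme,round(r["score"],2),np.round(r["centre"]),np.round(atz(f,r["centre"],z,T),4))
for r in silhouettes("wrist","tongs")[:1]:
    ys,xs=np.nonzero(r["mask"]);P=np.array([atz(f,(x,y),.021,T)[:2] for x,y in zip(xs,ys)])
    print("score",r["score"],len(P))
    for y0 in (-.23,-.21,-.19):
        u=np.array([np.cos(y0),np.sin(y0)]);v=np.array([-u[1],u[0]]);s=P@u;t=P@v
        print("yaw",y0,"s range",s.min(),s.max())
        for b in np.linspace(s.min()+.03,s.max()-.01,9):
            k=abs(s-b)<.004
            print(round(b-s.min(),3),np.round([t[k].min(),t[k].max(),(t[k].min()+t[k].max())/2,np.ptp(t[k])],4))
f2=grab_frame("top")
for n in("rye_roll","saucer"):
    for r in silhouettes("top",n)[:1]:
        mm=r["mask"].astype(np.uint8);M=cv2.moments(mm,True);c=(M["m10"]/M["m00"],M["m01"]/M["m00"]);print(n,np.round(atz(f2,c,.04 if n[0]=='r' else .012),4))
```

```text
teal [253 245  10  34 191] [ 0.5817 -0.2045  0.02  ]
teal [321 245   9  33 198] [ 0.6021 -0.1078  0.02  ]
tongs_hinge 0.76 [291. 102.] [ 0.3767 -0.1096  0.012 ]
tongs_grip 0.69 [289. 204.] [ 0.5074 -0.1406  0.012 ]
tongs_grip 0.67 [289. 202.] [ 0.5044 -0.1406  0.012 ]
saucer 0.68 [165. 203.] [ 0.4698 -0.3158  0.    ]
saucer 0.43 [294. 203.] [ 0.5109 -0.1347  0.    ]
score 0.94 2868
yaw -0.23 s range 0.37594959740508804 0.637992746925849
0.03 [-0.0363 -0.0097 -0.023   0.0266]
0.058 [-0.0413 -0.0026 -0.0219  0.0387]
0.086 [-0.0452  0.0023 -0.0214  0.0474]
0.113 [-0.0452  0.0046 -0.0203  0.0498]
0.141 [-0.0479  0.0069 -0.0205  0.0549]
0.169 [-0.0494  0.0121 -0.0187  0.0615]
0.197 [-0.0595  0.026  -0.0167  0.0855]
0.224 [-0.0714  0.036  -0.0177  0.1074]
0.252 [-0.0718  0.0357 -0.018   0.1075]
yaw -0.21 s range 0.375392221845399 0.6365739647667316
0.03 [-0.0445 -0.0179 -0.0312  0.0265]
0.058 [-0.05   -0.0113 -0.0307  0.0387]
0.085 [-0.0544 -0.007  -0.0307  0.0474]
0.113 [-0.055  -0.0053 -0.0302  0.0497]
0.141 [-0.0583 -0.0035 -0.0309  0.0548]
0.168 [-0.0604 -0.0003 -0.0303  0.0601]
0.196 [-0.071  0.013 -0.029  0.084]
0.224 [-0.0834  0.0239 -0.0298  0.1073]
0.251 [-0.0844  0.0232 -0.0306  0.1076]
yaw -0.19 s range 0.37465871649849536 0.6359288674683358
0.03 [-0.0527 -0.0261 -0.0394  0.0266]
0.058 [-0.0587 -0.02   -0.0394  0.0387]
0.085 [-0.0637 -0.0163 -0.04    0.0474]
0.113 [-0.0649 -0.0151 -0.04    0.0497]
0.141 [-0.0687 -0.0139 -0.0413  0.0549]
0.168 [-0.0713 -0.0112 -0.0413  0.0601]
0.196 [-0.084   0.0001 -0.0419  0.0841]
0.224 [-0.0956  0.0118 -0.0419  0.1074]
0.251 [-0.0969  0.0107 -0.0431  0.1076]
rye_roll [0.5908 0.2522 0.04  ]
```

Run:
```python
from h import *
p=[.5072,-.1382];r=down(-.208)
movep([*p,.06],r)
print(move_l([*p,.001],.06,until_force=8))
a=get_state();print(a["position"],a["contact_force"],a["clock"])
try: grab(7)
except Exception as e: print(repr(e))
s=get_state();print(s["clock"],s["position"],s["contact_force"],s["finger_gap"],s["grasp_force"],s["wrist_torque"])
f=grab_frame("side");save("s2",f["img"][150:310,200:420].repeat(3,0).repeat(3,1))
```

```text
False
[ 0.5075373  -0.13832888  0.0013233 ] [ 0.35325721  0.74083164 -0.29481541] 7.8167
8.5833 [ 0.50719071 -0.13818749  0.00099597] [-0.86059375 -0.04802199  0.10833354] 0.002197295549351596 0.0 [-0.02218161 -0.05585501  0.05978946]
```

View pics/s2.png

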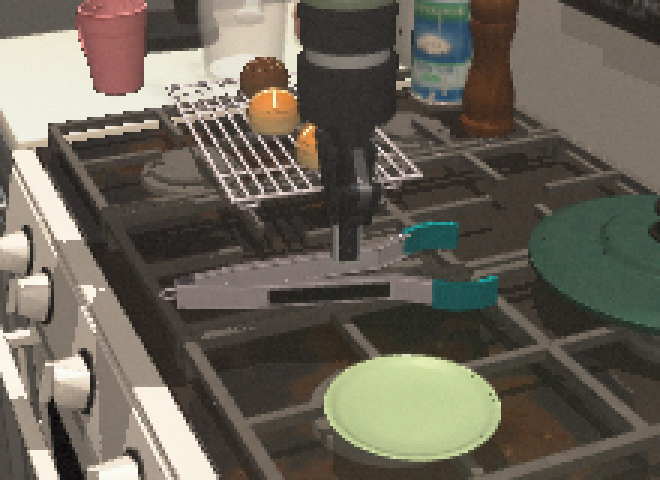

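Run:
```python
from h import *
p=[.5072,-.1382];r=down(-.208)
move_l([*p,.07],.15); let_go()
f,T=wrist()
for nme in("tongs_hinge","tongs_grip","tongs_jaws"):
    for q in tip_of("wrist",nme)[:1]: print(nme,round(q["score"],2),np.round(atz(f,q["centre"],.012,T),4))
hsv=cv2.cvtColor(f["img"],cv2.COLOR_RGB2HSV)
m=cv2.inRange(hsv,(84,120,50),(100,255,255))
n,l,st,c=cv2.connectedComponentsWithStats(m)
for i in range(1,n):
    if st[i,4]>60: print("teal",st[i],np.round(atz(f,c[i],.020,T),4))
print(move_l([*p,-.004],.08,until_force=6))
s=get_state();print(s["clock"],s["position"],s["contact_force"])
f,T=wrist();save("w5",f["img"])
f=grab_frame("side");save("s3",f["img"][150:310,200:420].repeat(3,0).repeat(3,1))
```

```text
tongs_hinge 0.8 [ 0.3777 -0.1117  0.012 ]
teal [217 286  18  62 648] [ 0.5823 -0.2038  0.02  ]
teal [332 287  18  61 641] [ 0.602 -0.108  0.02 ]
False
11.3 [ 0.50766867 -0.13839018 -0.003555  ] [-0.47927086 -0.25605072  0.30160686]
```

View pics/w5.png

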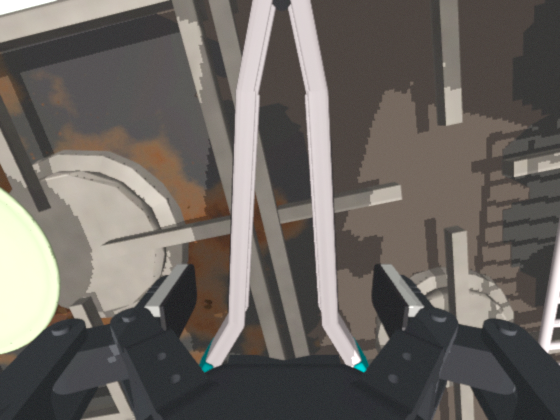

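View pics/s3.png

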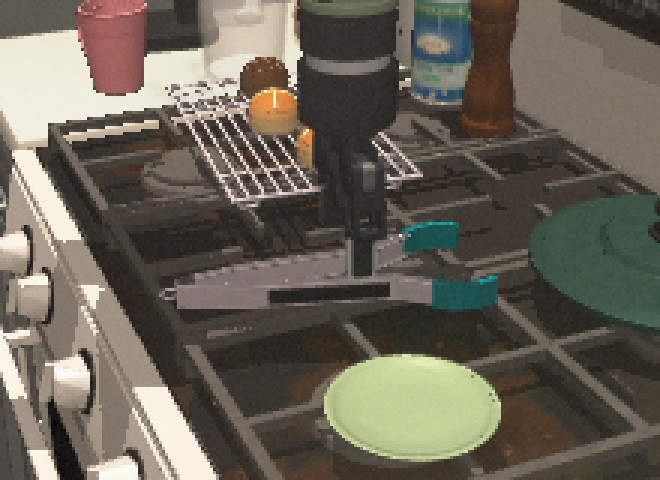

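Run:
```python
from h import *
f=grab_frame("side");T=np.array(f["cam_to_world"]);Ti=np.linalg.inv(T)
def px(P):
    c=Ti[:3,:3]@P+Ti[:3,3];return c[:2]/c[2]*[f["fx"],f["fy"]]+[f["cx"],f["cy"]]
v=np.array([.2065,.978,0]);g=np.array([.5077,-.1384,0])
for t in(-.057,-.0425,.0425):
  for z in(0,.01,.02,.03): print(t,z,np.round((px(g+v*t+[0,0,z])-[200,150])*3))
u=np.array([.978,-.2065,0])
print("near arm top at grip",np.round((px(g+v*-.0275+[0,0,.022])-[200,150])*3),"bottom",np.round((px(g+v*-.0275+[0,0,.002])-[200,150])*3))
print(get_state()["finger_gap"])
```

```text
-0.057 0 [362. 322.]
-0.057 0.01 [362. 311.]
-0.057 0.02 [362. 300.]
-0.057 0.03 [362. 289.]
-0.0425 0 [357. 313.]
-0.0425 0.01 [357. 302.]
-0.0425 0.02 [358. 291.]
-0.0425 0.03 [358. 279.]
0.0425 0 [333. 262.]
0.0425 0.01 [333. 251.]
0.0425 0.02 [334. 241.]
0.0425 0.03 [334. 230.]
near arm top at grip [353. 279.] bottom [353. 301.]
1.0007099532778148
```

Run:
```python
from h import *
p=[.5072,-.1382]
print(move_l([*p,-.021],.05,until_force=5))
s=get_state();print(s["clock"],s["position"],s["contact_force"])
grab(7)
s=get_state();print(s["clock"],s["position"],s["contact_force"],s["finger_gap"],s["grasp_force"],s["wrist_torque"])
f=grab_frame("side");save("s4",f["img"][150:310,200:420].repeat(3,0).repeat(3,1))
```

```text
False
11.9417 [ 0.50674369 -0.13799622 -0.02150539] [-0.10359536  0.14801122  0.0937894 ]
12.75 [ 0.51058613 -0.14092085 -0.01775511] [-1.49279105 -2.13897099 18.99036545] 0.10228178337252102 20.73183118016459 [-0.59250005  0.42808484 -0.03206715]
```

View pics/s4.png

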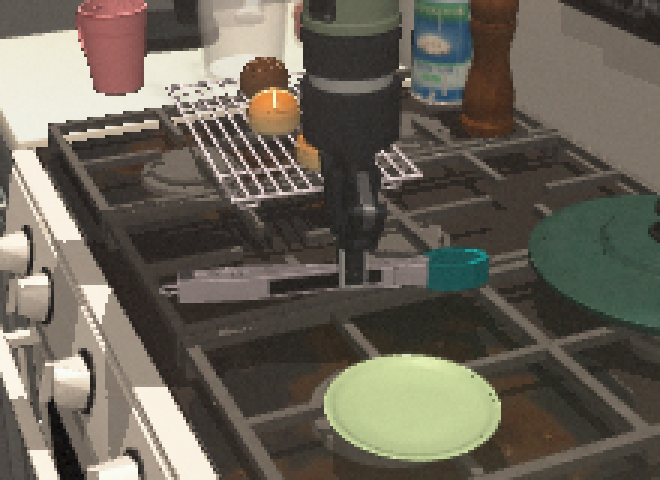

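```bash
cat >> h.py <<'E'
def tongs_pose(zt=.020):
    f,T=wrist()
    m=cv2.inRange(cv2.cvtColor(f["img"],cv2.COLOR_RGB2HSV),(84,120,50),(100,255,255))
    n,l,st,c=cv2.connectedComponentsWithStats(m)
    J=[atz(f,c[i],zt,T) for i in range(1,n) if st[i,4]>100]
    h=[(atz(f,q["centre"],zt-.008,T),q["score"]) for q in tip_of("wrist","tongs_hinge")[:1]]
    return f,J,h
E
python3 - <<'E'
from h import *
let_go()
s=get_state();print(s["contact_force"],s["position"])
move_l([.5072,-.1382,.05],.15)
move_l([.46,-.128,.09],.15)
f,J,h=tongs_pose();print(np.round(J,4),h)
jm=np.mean(J,0)[:2];hi=h[0][0][:2]
d=jm-hi;yaw=np.arctan2(d[1],d[0]);print("len",np.hypot(*d),"yaw",yaw,"gap",np.linalg.norm(J[0]-J[1]))
u=d/np.hypot(*d);H=jm-u*.2175  # hinge from jaws by size
H=(H+hi)/2
p=H+u*.046;print("grip at",p)
r=down(yaw)
movep([*p,.05],r)
print(move_l([*p,-.017],.06,until_force=6))
grab(20)
s=get_state();print(s["clock"],s["position"],s["contact_force"],s["finger_gap"]*85,s["grasp_force"],s["wrist_torque"])
f,J,h=tongs_pose();print(np.round(J,4),h, "gap",len(J)>1 and np.linalg.norm(J[0]-J[1]))
E
```

```text
[ 0.21359179 -0.25913228 -0.51324614] [ 0.50707394 -0.13816624 -0.02116188]
[[ 0.5714 -0.203   0.02  ]
 [ 0.5916 -0.1054  0.02  ]] [(array([ 0.37829236, -0.10806977,  0.012     ]), 0.66)]
len 0.20837205633839623 yaw -0.2232841262734839 gap 0.09959605022505687
grip at [ 0.41869976 -0.11724509]
False
16.9 [ 0.41886335 -0.11749628 -0.01662307] [-1.25584728 -0.29255953  5.41587802] 39.941883250825235 19.67893842374906 [ 5.80528401e-05  1.96788714e-01 -9.96238690e-02]
[] [(array([ 0.37995181, -0.10726163,  0.012     ]), 0.56)] gap False
```

Run:
```python
from h import *
p=get_state()["position"]
move_l([p[0],p[1],p[2]+.08],.1)
s=get_state();print(s["clock"],s["position"],s["contact_force"],s["finger_gap"]*85,s["grasp_force"],s["wrist_torque"])
f=grab_frame("side");save("s5",f["img"][130:290,200:420].repeat(3,0).repeat(3,1))
for n in("tongs_hinge","tongs_jaws"):
    for q in tip_of("side",n)[:1]: print(n,q["score"],np.round(q["centre"],1),np.round(atz(f,q["centre"],.092),4))
```

```text
17.95 [ 0.41836509 -0.11725626  0.06286448] [-0.74008254 -0.61783371 -0.70958655] 36.053965630280615 20.43658308150043 [ 0.02560407  0.09336082 -0.0005621 ]
tongs_hinge 0.88 [258.3 214.8] [ 0.3796 -0.1014  0.092 ]
tongs_jaws 0.95 [344.9 207.7] [ 0.5808 -0.1489  0.092 ]
```

View pics/s5.png

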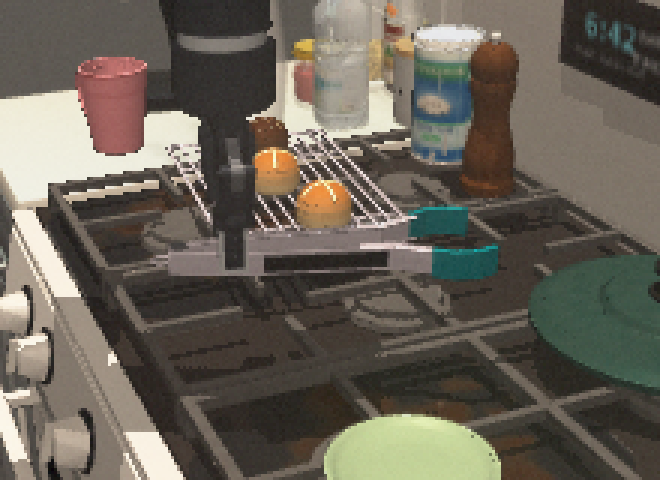

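```bash
cat >> h.py <<'E'
def tri(obs):
    A=np.zeros((3,3));b=np.zeros(3)
    for f,px in obs:
        o,d=ray(f,px);d=d/np.linalg.norm(d);M=np.eye(3)-np.outer(d,d);A+=M;b+=M@o
    return np.linalg.solve(A,b)
def teal(f):
    m=cv2.inRange(cv2.cvtColor(f["img"],cv2.COLOR_RGB2HSV),(84,110,40),(100,255,255))
    n,l,st,c=cv2.connectedComponentsWithStats(m)
    return [(st[i].tolist(),np.round(c[i],1)) for i in range(1,n) if st[i,4]>12]
E
python3 - <<'E'
from h import *
rye=np.array([.593,.254]);yaw=-.12;u=np.array([np.cos(yaw),np.sin(yaw)])
p=get_state()["position"]
move_l([p[0],p[1],.11],.12)
t=rye-.174*u
move_l([*t,.11],.15,rot=down(yaw))
s=get_state();print(s["clock"],s["position"],s["finger_gap"]*85,s["grasp_force"])
F={}
for c in("top","side"):
    f=grab_frame(c);F[c]=f;save("p_"+c,f["img"]);print(c,teal(f))
    for n in("rye_roll","tongs_jaws","tongs_hinge"):
        for q in tip_of(c,n)[:1]: print(n,round(q["score"],2),np.round(q["centre"],1)); F[c,n]=q["centre"]
    for q in silhouettes(c,"rye_roll")[:1]:
        ys,xs=np.nonzero(q["mask"]);print("mask",len(xs),xs.min(),xs.max(),ys.min(),ys.max(),q["score"])
for n in("rye_roll","tongs_jaws","tongs_hinge"):
    try: print(n,np.round(tri([(F[c],F[c,n]) for c in("top","side")]),4))
    except KeyError: print(n,"missing")
a=F["top"]["img"][130:230,130:250].repeat(4,0).repeat(4,1);b=F["side"]["img"][110:210,240:360].repeat(4,0).repeat(4,1)
save("cmp",np.hstack([a[:, :400],b[:, :400]]))
E
```

```text
21.4083 [0.42028261 0.27442964 0.10998819] 36.23951295506236 20.451429054701293
top [([159, 99, 17, 7, 36], array([167.3, 102.6])), ([473, 119, 21, 12, 52], array([482. , 124.6])), ([133, 149, 7, 19, 80], array([135.4, 156.8])), ([164, 149, 7, 21, 86], array([167.3, 160.1]))]
rye_roll 0.34 [199.9 179.8]
tongs_jaws 0.57 [149.4 158.6]
tongs_hinge 0.84 [142.6 245. ]
mask 181 152 171 163 182 0.66
side [([279, 141, 20, 15, 164], array([288. , 147.3])), ([540, 344, 17, 15, 36], array([548.6, 351.7]))]
rye_roll 0.49 [287.8 177.4]
tongs_jaws 0.62 [286.4 145.6]
tongs_hinge 0.67 [219.3 152.2]
mask 156 280 295 169 181 0.51
rye_roll [0.5485 0.1443 0.0764]
tongs_jaws [0.5927 0.2557 0.142 ]
tongs_hinge [0.38   0.2807 0.1404]
```

View pics/cmp.png

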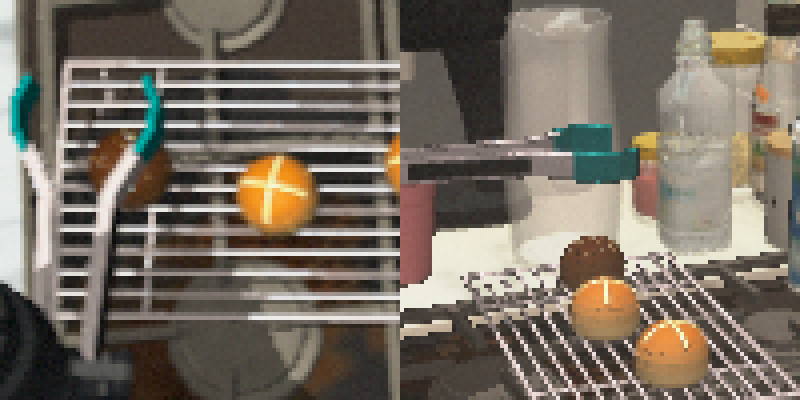

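Run:
```python
from h import *
ft=grab_frame("top");fs=grab_frame("side")
tt=[c for st,c in teal(ft) if 140<c[1]<175 and c[0]<200];ts=[c for st,c in teal(fs) if c[0]<400]
mid=np.mean(tt,0);J=tri([(ft,mid),(fs,ts[0])]);print("teal mid",J, "gap",np.linalg.norm(atz(ft,tt[0],J[2])-atz(ft,tt[1],J[2])))
print("top mid at .146",atz(ft,mid,.146))
print("rye top bbox",atz(ft,(161.5,172.5),.04),"side bbox",atz(fs,(287.6,177),.04), "tri",tri([(ft,(161.5,172.5)),(fs,(287.6,176))]))
s=get_state();p=s["position"]
jaw=(np.array([.5927,.2557])+atz(ft,mid,.146)[:2])/2
rye=np.array([.591,.2525])
d=rye-jaw;print("shift",d)
if np.hypot(*d)<.012:
    t=p[:2]+d
    move_l([*t,.11],.1)
    move_l([*t,.045],.12)
    print(move_l([*t,.0115],.04,until_force=4))
s=get_state();print(s["clock"],s["position"],s["contact_force"],s["finger_gap"]*85,s["wrist_torque"])
ft=grab_frame("top");print(teal(ft))
for q in silhouettes("top","rye_roll")[:2]:
    ys,xs=np.nonzero(q["mask"]);print("mask",q["score"],len(xs),xs.min(),xs.max(),ys.min(),ys.max())
fs=grab_frame("side");print(teal(fs))
for q in tip_of("side","tongs_jaws")[:1]:print(q)
```

```text
teal mid [0.59589003 0.25284777 0.13645153] gap 0.08038364543703885
top mid at .146 [0.59356344 0.24999582 0.146     ]
rye top bbox [0.58938086 0.25255997 0.04      ] side bbox [0.58669301 0.24206242 0.04      ] tri [0.59021071 0.25260478 0.03932028]
shift [-0.00213172 -0.00034791]
False
23.9333 [0.4182777  0.27456316 0.01164642] [-0.73654739 -0.2902455  -1.5051983 ] 36.182606005384265 [ 0.01569503  0.06276999 -0.02822527]
[([159, 99, 17, 10, 42], array([167.2, 103.3])), ([471, 120, 23, 7, 51], array([482. , 123.4])), ([473, 127, 10, 5, 14], array([476.9, 129.3])), ([144, 162, 7, 18, 72], array([146.8, 169.4])), ([173, 162, 7, 19, 76], array([176.2, 171.6]))]
mask 0.7 334 152 172 162 182
[([284, 178, 10, 3, 13], array([287.5, 178.3])), ([544, 347, 13, 12, 29], array([550.1, 353.2]))]
{'centre': [286.8, 176.9], 'score': 0.67}
```

Run:
```python
from h import *
def rep(t):
    s=get_state();print(t,round(s["clock"],2),np.round(s["position"],4),np.round(s["contact_force"],2),round(s["finger_gap"]*85,2),round(s["grasp_force"],1),np.round(s["wrist_torque"],3));return s
grab(75);s=rep("grab")
ft=grab_frame("top");print([t for t in teal(ft) if t[1][1]>140])
p=s["position"]
move_l([p[0],p[1],.05],.05);rep("lift")
ft=grab_frame("top");fs=grab_frame("side")
print([t for t in teal(ft) if t[1][1]>140],[t for t in teal(fs) if t[1][0]<400])
for c,f in(("top",ft),("side",fs)):
    for n in("rye_roll","roll_a"):
        for q in silhouettes(c,n)[:3]:
            ys,xs=np.nonzero(q["mask"]);print(c,n,round(q["score"],2),len(xs),xs.min(),xs.max(),ys.min(),ys.max())
```

```text
grab 24.35 [0.4183 0.2745 0.0116] [ 0.48 -0.18 -1.32] 28.62 74.0 [-0.     0.007 -0.04 ]
[([148, 162, 7, 18, 50], array([150.5, 169.4])), ([169, 162, 6, 19, 75], array([171.7, 171.6]))]
lift 25.32 [0.4181 0.2744 0.0498] [ 0.42  0.09 -1.62] 28.8 74.1 [-0.001  0.122 -0.002]
[([144, 157, 7, 19, 50], array([146.8, 164.9])), ([165, 157, 7, 20, 80], array([168.4, 167.3]))] [([283, 165, 15, 7, 66], array([288.4, 168.3]))]
top rye_roll 0.79 335 147 167 158 178
top rye_roll 0.26 314 226 245 162 181
top roll_a 0.73 317 226 245 162 181
top roll_a 0.53 316 189 208 169 188
top roll_a 0.32 914 144 172 157 258
side roll_a 0.7 248 282 299 179 194
side roll_a 0.52 281 298 317 190 206
```

Run:
```python
from h import *
def rep(t):
    s=get_state();print(t,round(s["clock"],2),np.round(s["position"],4),round(s["finger_gap"]*85,2),round(s["grasp_force"],1),np.round(s["wrist_torque"],3));return s
S=[]
for c in("top","side"):
    f=grab_frame(c)
    for q in silhouettes(c,"saucer")[:1]:
        ys,xs=np.nonzero(q["mask"]);e=cv2.fitEllipse(max(cv2.findContours(q["mask"].astype(np.uint8),0,1)[0],key=len))
        print(c,q["score"],np.round(e,1).tolist() if 0 else e,atz(f,e[0],.013));S.append(atz(f,e[0],.013)[:2])
sau=np.array([.474,-.317]) if not S else np.mean(S+[[.473,-.3165]],0);print("saucer",sau)
yaw=-.6;u=np.array([np.cos(yaw),np.sin(yaw)])
p=get_state()["position"]
move_l([p[0],p[1],.13],.08)
t=sau-.174*u
move_l([*t,.13],.13,rot=down(yaw))
rep("over")
F={}
for c in("top","side"):
    f=grab_frame(c);F[c]=f;print(c,teal(f))
    for n in("rye_roll","tongs_jaws","saucer"):
        for q in tip_of(c,n)[:1]: print(n,round(q["score"],2),np.round(q["centre"],1)); F[c,n]=q["centre"]
for n in("rye_roll","tongs_jaws"):
    try: print(n,np.round(tri([(F[c],F[c,n]) for c in("top","side")]),4))
    except KeyError: print(n,"missing")
```

```text
top 0.9 ((373.8387145996094, 196.54656982421875), (41.03828048706055, 44.02626419067383), 120.93035125732422) [ 0.46977696 -0.31759545  0.013     ]
side 0.7 ((337.3925476074219, 285.7738342285156), (35.02953338623047, 57.434410095214844), 93.36832427978516) [ 0.47043411 -0.32333783  0.013     ]
saucer [ 0.47107036 -0.31914443]
over 30.99 [ 0.3275 -0.2207  0.13  ] 28.74 74.1 [0.116 0.133 0.061]
top [([500, 52, 7, 3, 13], array([502.6,  53.2])), ([162, 99, 14, 7, 31], array([168.9, 102.5])), ([478, 119, 16, 8, 34], array([484.4, 123.4])), ([374, 167, 13, 19, 76], array([378.7, 175.3]))]
rye_roll 0.68 [391.  183.1]
tongs_jaws 0.71 [378.7 177.1]
saucer 0.59 [374.5 194.6]
side [([350, 211, 6, 12, 22], array([353.9, 215.2])), ([325, 221, 30, 16, 358], array([339.4, 229. ])), ([547, 351, 10, 8, 25], array([551.8, 354.4]))]
rye_roll 0.87 [336.4 227.4]
tongs_jaws 0.57 [340.7 217.3]
saucer 0.8 [338.5 286.4]
rye_roll [ 0.4663 -0.3263  0.1481]
tongs_jaws [ 0.4865 -0.2992  0.1518]
```

Run:
```python
from h import *
sleep(.5);F={}
for c in("top","side"):
    f=grab_frame(c);F[c]=f
    for n in("rye_roll","saucer"):
        for q in silhouettes(c,n)[:1]:
            ys,xs=np.nonzero(q["mask"]);print(c,n,round(q["score"],2),len(xs),xs.min(),xs.max(),ys.min(),ys.max(),np.round([xs.mean(),ys.mean()],1));F[c,n]=((xs.min()+xs.max())/2,(ys.min()+ys.max())/2)
    m=cv2.inRange(cv2.cvtColor(f["img"],cv2.COLOR_RGB2HSV),(84,60,25),(102,255,255))
    n,l,st,cc=cv2.connectedComponentsWithStats(m);print([(st[i].tolist(),np.round(cc[i],1).tolist()) for i in range(1,n) if st[i,4]>15 and 300<cc[i][0]<430 and 150<cc[i][1]<260])
    Ti=np.linalg.inv(np.array(f["cam_to_world"]))
    for z in(.14,.155):
        P=Ti[:3,:3]@np.array([.471,-.319,z])+Ti[:3,3];print("expected px",z,P[0]/P[2]*f["fx"]+f["cx"],P[1]/P[2]*f["fy"]+f["cy"])
try:print(tri([(F[c],F[c,"rye_roll"]) for c in("top","side")]))
except KeyError as e:print(e)
s=get_state();print(s["clock"],s["finger_gap"]*85,s["joint_velocities"])
```

```text
top rye_roll 0.59 125 377 391 172 186 [383.  177.8]
top saucer 0.94 541 353 373 176 212 [363.3 192.9]
[([374, 167, 13, 18, 75], [378.9, 175.0])]
expected px 0.14 386.4336844649986 183.98529385418047
expected px 0.155 388.0675394943314 182.3618011679538
side rye_roll 0.63 388 326 354 207 223 [340.2 215.7]
side saucer 0.56 1606 309 366 269 303 [337.2 285.8]
[([338, 155, 8, 6, 20], [340.7, 157.1]), ([347, 159, 7, 8, 19], [350.5, 162.6]), ([350, 211, 6, 12, 23], [353.8, 215.0]), ([325, 221, 30, 16, 364], [339.2, 229.1])]
expected px 0.14 338.6132252859635 228.48226445640432
expected px 0.155 338.8675067931084 221.3217271168862
[ 0.47866941 -0.30851904  0.16194231]
32.1917 29.452878649986364 [ 0.00123905 -0.00058082 -0.00072655 -0.00029941 -0.00054586  0.00156939]
```

Run:
```python
from h import *
for c in("top","side"):
    f=grab_frame(c);Ti=np.linalg.inv(np.array(f["cam_to_world"]))
    def px(P):
        P=Ti[:3,:3]@np.array(P)+Ti[:3,3];return np.round([P[0]/P[2]*f["fx"]+f["cx"],P[1]/P[2]*f["fy"]+f["cy"]],1)
    for z in(.155,.165): print(c,z,"far jaw",px([.4885,-.2934,z]),"near jaw",px([.4535,-.3446,z]),"roll top",px([.471,-.319,z+.022]))
s=get_state();print(s["clock"],s["finger_gap"]*85,s["grasp_force"],s["wrist_torque"],s["position"])
sleep(1);s=get_state();print(s["clock"],s["finger_gap"]*85,s["grasp_force"],s["wrist_torque"])
f=grab_frame("side");print([t for t in teal(f) if 300<t[1][0]<400])
```

```text
top 0.155 far jaw [376.5 176.5] near jaw [399.7 188.3] roll top [390.6 179.9]
top 0.165 far jaw [377.5 175.3] near jaw [401.  187.2] roll top [391.7 178.7]
side 0.155 far jaw [340.6 214.3] near jaw [337.  228.9] roll top [339.2 210.6]
side 0.165 far jaw [340.8 209.6] near jaw [337.2 223.9] roll top [339.4 205.6]
32.2917 29.265344290532763 74.10615853965282 [ 0.06915552  0.18760516 -0.01364071] [ 0.3274602  -0.22090995  0.12999846]
33.2917 28.583683555438267 74.11428948864341 [0.05279335 0.10463406 0.02241362]
[([350, 211, 6, 9, 19], array([353.7, 214.3])), ([325, 221, 29, 16, 353], array([339.4, 229.1]))]
```

```bash
python3 -c "
from cell import *
print(sign_off())"
```

```text
the job is handed in; nothing more can be done
None
```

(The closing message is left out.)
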